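Free the gold damper valve from its clamped case

TASK

Unlock the clamp over the gold damper valve by turning its red bar (it may be a reverse-handed one, so try and feel which way it gives) until the arm is clear, then lift the valve straight up by its stem and, keeping it upright, set it down standing wholly on the blue pad and let go. Leave the silver valve and its clamp as they are, and do not disturb anything else.

Things in the scene. Friction and masses are not known exactly. Their poses are not given: they have to be found in the camera images.
- gold_valve: Gold (brass) damper valve: a disc 44 mm across and 26 mm high with a round stem 12 mm across standing 44 mm up from its middle (70 mm overall). Origin at the centre of the underside, z along the stem. About 0.22 kg. It starts in the pocket of one of the cases (either), disc flush with the block's top, so only the stem can be gripped; the stem's top is then 80 mm above the table. This is the one to take.
- silver_valve: Silver (aluminium) damper valve: a disc 44 mm across and 26 mm high with a round stem 12 mm across standing 44 mm up from its middle (70 mm overall). Origin at the centre of the underside, z along the stem. About 0.22 kg. It starts in the pocket of one of the cases (either), disc flush with the block's top, so only the stem can be gripped; the stem's top is then 80 mm above the table. Sits in the other case; leave it.
- case_1: Fixed black block, 150 (x) x 84 (y) x 36 mm high, origin at the centre of its underside on the table. A round pocket, 45.5 mm across and 26 mm deep (floor 10 mm above the table), is sunk in its top 29 mm from the centre towards +x; its clamp turns on an upright axis 29 mm from the centre towards -x. The two blocks look alike.
- case_2: Fixed black block, 150 (x) x 84 (y) x 36 mm high, origin at the centre of its underside on the table. A round pocket, 45.5 mm across and 26 mm deep (floor 10 mm above the table), is sunk in its top 29 mm from the centre towards +x; its clamp turns on an upright axis 29 mm from the centre towards -x. The two blocks look alike.
- case_1_pocket (a point): Centre of the pocket floor of case_1, 10 mm above the table.
- case_2_pocket (a point): Centre of the pocket floor of case_2, 10 mm above the table.
- clamp_1 (a joint): Angle of clamp_1, positive anticlockwise seen from above, about 0 when shut (up to 0.2 rad slack). It opens in ONE direction only, to a stop about 1.3 rad from zero, and meets a solid stop within 0.2 rad the other way. One of the two clamps is reverse-handed; nothing marks which, and which clamp stands where varies: try gently and feel. It drags with about 0.15 N m and stays where left.
- clamp_2 (a joint): Angle of clamp_2, positive anticlockwise seen from above, about 0 when shut (up to 0.2 rad slack). It opens in ONE direction only, to a stop about 1.3 rad from zero, and meets a solid stop within 0.2 rad the other way. One of the two clamps is reverse-handed; nothing marks which, and which clamp stands where varies: try gently and feel. It drags with about 0.15 N m and stays where left.
- clamp_1_grip (a point): Grip point of clamp_1, on its upright turning axis, 72 mm above the table. The clamp is a red upright bar, 40 mm long (this point's x axis), 12 mm wide (y) and reaching from 50 to 84 mm above the table, on a flat steel arm 16 mm wide that points along this point's +x, 47 mm out from the axis, at 38 to 44 mm height. Shut, the arm's tip covers the edge of the valve in the pocket; it must be swung right off.
- clamp_2_grip (a point): Grip point of clamp_2, on its upright turning axis, 72 mm above the table. The clamp is a red upright bar, 40 mm long (this point's x axis), 12 mm wide (y) and reaching from 50 to 84 mm above the table, on a flat steel arm 16 mm wide that points along this point's +x, 47 mm out from the axis, at 38 to 44 mm height. Shut, the arm's tip covers the edge of the valve in the pocket; it must be swung right off.
- pad_top (a point): Centre of the top face of the blue round pad, 100 mm across and 8 mm thick, fixed flat on the table.
- oil_jug: Yellow bottle, 84 mm across, 200 mm high, loose bystander; origin under its centre.
- spray_can: Spray can, 60 mm across, 160 mm high, loose bystander; origin under its centre.
- spanner: Steel spanner 170 mm long lying flat near the robot, loose bystander; x along its length.
- socket: Steel wrench socket, 28 mm across, 38 mm high, standing, loose bystander; origin under its centre.
- bolt_pot: Orange bowl, 70 mm across, 45 mm high, loose bystander; origin under its centre.

How it is judged:
On the way, in this order (a step that is already met when the one before it is completed fails the run):
1. the clamp over the gold valve is swung open (past 0.9 rad) with the valve still in its pocket (((horizontal distance between gold_valve and case_1_pocket below 0.012 m and (value of joint clamp_1 above 0.9 rad or value of joint clamp_1 below -0.9 rad) and height (world z) of gold_valve below 0.018 m) or (horizontal distance between gold_valve and case_2_pocket below 0.012 m and (value of joint clamp_2 above 0.9 rad or value of joint clamp_2 below -0.9 rad) and height (world z) of gold_valve below 0.018 m))), for 0.1 s.
2. the gold valve is lifted upright clear of its pocket (height (world z) of gold_valve above 0.042 m and angle between gold_valve's own z axis and vertical below 0.3 rad and (horizontal distance between gold_valve and case_1_pocket below 0.03 m or horizontal distance between gold_valve and case_2_pocket below 0.03 m)), for 0.1 s.
At the end, for the whole second after the job is handed in: The gold valve stands upright (within 0.08 rad), at rest and released, on the blue pad with its whole foot on it (centre within 29 mm of the pad's); the silver valve still sits at the bottom of its pocket (horizontal distance between gold_valve and pad_top below 0.029 m and z of gold_valve in the frame of pad_top between -0.004 and 0.004 m and angle between gold_valve's own z axis and vertical below 0.08 rad and linear speed of gold_valve below 0.02 m/s and contact force between the fingers and gold_valve below 0.05 N and (horizontal distance between silver_valve and case_1_pocket below 0.012 m or horizontal distance between silver_valve and case_2_pocket below 0.012 m) and height (world z) of silver_valve below 0.014 m); the robot touches nothing.
It fails at once if the gold valve is tipped more than 0.5 rad (angle between gold_valve's own z axis and vertical above 0.5 rad).
It fails at once if the gold valve is dropped onto the pad (let go more than 15 mm above it) (horizontal distance between gold_valve and pad_top below 0.08 m and z of gold_valve in the frame of pad_top above 0.015 m and contact force between the fingers and gold_valve below 0.01 N).
It fails at once if the clamp over the silver valve is turned open (past 0.45 rad) ((horizontal distance between silver_valve and case_1_pocket below 0.012 m and (value of joint clamp_1 above 0.45 rad or value of joint clamp_1 below -0.45 rad)) or (horizontal distance between silver_valve and case_2_pocket below 0.012 m and (value of joint clamp_2 above 0.45 rad or value of joint clamp_2 below -0.45 rad))).
It fails at once if the silver valve is moved more than 10 mm (distance of silver_valve from where it was at the start of the episode above 0.01 m).
It fails at once if a bystander is moved more than 30 mm (distance of any of oil_jug, spray_can, spanner, socket, bolt_pot from where it was at the start of the episode above 0.03 m).
It also fails if it takes over 54 s, if anything falls off the work surface, if the arm or the gripper's body presses on something with over 40 N, if the wrist force passes 120 N, or if a joint passes its speed limit or range.

ROBOT

A 7-joint arm with a two-finger parallel gripper is mounted at the origin on the work surface. World frame = base frame: x ahead of the robot, y to its left, z up, the work surface at z = 0. Lengths are in m, angles in rad, forces in N, time in s.
With the tool pointing down it reaches from about 0.4 to 0.85 m from the base axis. Payload 4.4 kg.
Tool frame: the origin (TCP) lies midway between the tips of the shut fingers; the grasp point (between the pads) lies r.tcp_to_grasp behind it (r.tcp_to_grasp is the distance from the TCP to the grasp point, in m); z points along the fingers, y is the line along which they close (so a half turn about z gives the same grasp; the last joint's range is limited). The gripper opens to 94 mm and grips with 3 to 60 N. Pads are 16 mm wide; open, the fingers measure 119 mm over their backs; the gripper's body (75 mm by 177 mm) begins 78 mm behind the grasp point.
Start: joints at [-1.28, 0.628, 0.038, 1.517, -0.027, 0.996, -0.02], TCP at [0.227, 0.609, 0.205] pointing down, gripper open.
Joint ranges: [-3.06, 3.06], [-0.37, 2.12], [-1.25, 1.32], [0.18, 2.47], [-1.1, 4.24], [0.23, 1.98], [-2.94, 2.94]. Speed limits (rad/s): [2.57, 2.57, 3.14, 3.14, 3.14, 3.14, 3.14].

INTERFACE

Orientations are given as a 3x3 rotation matrix whose columns are the frame's x, y, z axes.
In Python, from plant import r, optics gives the robot as it stands.
- The arm moves only by the tool move_arm, never from a script. Its argument "steps" is a list of rows, each an object with "grip": the finger opening in mm, from 0 to 94; "delta_pos": the shift along the world's x, y, z in mm, a list of three; "angular": the turn, a rotation vector about the world's x, y, z in degrees, a list of three. A call has 1 to 12 rows; each row is the pose to reach, as a shift and turn from the pose commanded when the call began; what a row does not reach only later rows make up. A row lasts 1/10 s, in which the tool goes at most 50 mm and 8.59 degrees, less where a joint would pass 70% of its speed; a pose out of reach is approached as far as the arm can. A call with a gripper value outside its range is refused whole. The fingers move at their own pace and stop on an object; "squeeze" is the grip in N (left out, the last holds). Time passes only in rows, so rows that repeat a pose let the fingers close. It gives the time, the measured TCP pose, the force, the opening and the grip force at its end, in the units of the state.
- r.read_state(): the state, without advancing time (a new reading comes with each control period).
- optics.read_camera(name): name is "scene" or "top" or "wrist"; returns a dict with "img" (420x560x3 uint8, red, green, blue), "fx", "fy", "cx", "cy" (pixels), "k1" (the pictures are not rectified: a ray, as slopes to the right and down, at radius r is drawn at 1 + k1 r^2 times it, then the intrinsics apply), "extrinsics" (4x4, takes a point from camera to world coordinates); the wrist camera has in their place "hand_eye" (4x4, takes a point from camera to tool coordinates, whose origin is the TCP and whose axes are the flange's). Camera axes: x right, y up, looking along -z (the intrinsics and any distortion apply to the point x, -y, -z); pixel columns grow to the right and rows downward; lengths in m; the calibration is good to about 2 mm. A picture is of the moment at which its call begins: read the wrist's pose just before it. There is no depth.
- r.sign_off(): hands the job in; it is judged then, once.
The state is a dict: "t": time; "joint_pos": joint angles; "dq": joint speeds; "joint_efforts": joint torques, N m; "ee_pos": TCP position; "tcp_rot": TCP orientation; "ft_force": force on the tool from outside, world axes, zero at the start; "torque": the same for the moment, N m; "width": finger opening in m; "finger_force": force on a finger pad.
Only numpy, scipy, OpenCV 4.12 (cv2) and the standard library are available. Lean on these libraries where they do the work, as an engineer would, in place of code of your own. Each camera call takes 0.05 s, during which the arm holds its last target. There are 200 camera calls.

## Working session

There is one attempt and no reset: what is moved stays moved. The work goes in short steps, Python scripts to look and compute and a tool call to move; the robot and the scene stay as the last step left them, time stands still between calls to the robot, and variables do not carry over. Pictures are saved under pics/ and viewed, at most 10 in all, crops included, and the job is handed in when it is done.

Besides the shell and the picture viewer there is one more tool, called after "Emit:" as name(argument=value, ...) on one line, values as JSON. move_arm: Moves the arm, as the interface text tells. Its arguments: {"type":"object","properties":{"steps":{"type":"array","items":{"type":"object","properties":{"grip":{"type":"number"},"delta_pos":{"type":"array","items":{"type":"number"}},"angular":{"type":"array","items":{"type":"number"}}}}},"squeeze":{"type":"number"}},"required":["steps"]}

```bash
mkdir -p pics
cat > h.py <<'E'
import numpy as np, cv2
from plant import r, optics
def K(c): return np.array([[c['fx'],0,c['cx']],[0,c['fy'],c['cy']],[0,0,1.]]), np.array([c['k1'],0,0,0])
def ray(c,uv,T):
    k,d=K(c); p=cv2.undistortPoints(np.array([[uv]],float),k,d)[0,0]
    v=T[:3,:3]@np.array([p[0],-p[1],-1]); return T[:3,3],v
def at(c,uv,z,T=None):
    o,v=ray(c,uv,c['extrinsics'] if T is None else T); return o+v*(z-o[2])/v[2]
def wristT(s,c):
    T=np.eye(4);T[:3,:3]=s['tcp_rot'];T[:3,3]=s['ee_pos'];return T@c['hand_eye']
E
python3 - <<'E'
from h import *
s=r.read_state();print(s['t'],s['ee_pos'],s['tcp_rot'],r.tcp_to_grasp)
for n in('scene','top'):
    c=optics.read_camera(n);np.save('pics/'+n,c,allow_pickle=True);cv2.imwrite(f'pics/{n}0.png',c['img'][...,::-1])
    print(n,c['extrinsics'])
E
```

```text
0.0 [0.22676286 0.60846911 0.20457905] [[-9.37020785e-01  3.49273020e-01 -6.36288252e-04]
 [ 3.49273600e-01  9.37019179e-01 -1.73515149e-03]
 [-9.82730714e-06 -1.84811170e-03 -9.99998292e-01]] 0.0188
scene [[-0.16244845 -0.5098923   0.84476053  1.28332957]
 [ 0.98646836 -0.10314474  0.1274415   0.1100613 ]
 [ 0.02215117  0.8540322   0.51974832  0.50619833]
 [ 0.          0.          0.          1.        ]]
top [[-0.02554174  0.99184034 -0.12490143  0.4290282 ]
 [-0.99964385 -0.02630729 -0.00448343  0.00517336]
 [-0.00773267  0.12474244  0.99215902  1.19290504]
 [ 0.          0.          0.          1.        ]]
```

View pics/scene0.png

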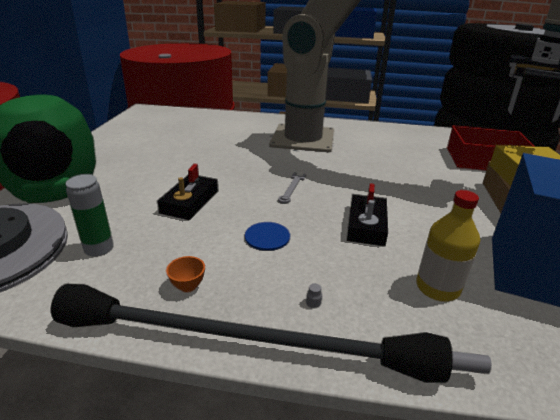

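View pics/top0.png

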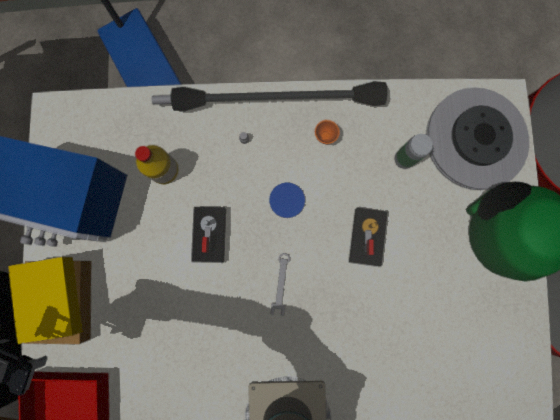

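The top view shows the gold valve at about (370,226) with its red bar at (370,247), the silver valve at (208,224), the pad at (287,200) and the spanner at (281,285). I'll measure by colour and shape.

Run:
```python
from h import *
c=np.load('pics/top.npy',allow_pickle=True).item();im=c['img']
hsv=cv2.cvtColor(im,cv2.COLOR_RGB2HSV)
def blob(m,x0,x1,y0,y1):
    mm=np.zeros(m.shape,np.uint8);mm[y0:y1,x0:x1]=m[y0:y1,x0:x1];mm=cv2.morphologyEx(mm,cv2.MORPH_OPEN,np.ones((2,2)));
    ct=max(cv2.findContours(mm,0,2)[0],key=cv2.contourArea);M=cv2.moments(ct);return (M['m10']/M['m00'],M['m01']/M['m00']),cv2.minAreaRect(ct)
b,_=blob(cv2.inRange(hsv,(105,150,60),(125,255,255)),260,315,175,225);print('pad',b,at(c,b,.008))
g,q=blob(cv2.inRange(im,(0,0,0),(85,85,85))|cv2.inRange(hsv,(0,120,60),(30,255,255)),340,395,195,275)
print('case',g,q);P=np.array([at(c,p,.036)[:2] for p in cv2.boxPoints(q)]);print(P,P.mean(0))
b,_=blob(cv2.inRange(hsv,(0,150,80),(8,255,255))|cv2.inRange(hsv,(172,150,80),(180,255,255)),340,395,195,275);print('red',b,at(c,b,.075))
g,_=blob(cv2.inRange(hsv,(12,100,60),(30,255,255)),340,395,195,275);print('gold',g,at(c,g,.042))
cv2.imwrite('pics/crop.png',cv2.resize(im[190:280,335:405,::-1],None,fx=6,fy=6,interpolation=2))
```

```text
pad (287.40437158469945, 201.85193858964348) [ 0.59024031 -0.01779411  0.008     ]
case (369.0671263047017, 237.37355166139997) ((369.0796813964844, 237.3309326171875), (33.00503921508789, 55.77283477783203), 6.788974285125732)
[[ 0.41720933 -0.17809132]
 [ 0.56557379 -0.20260936]
 [ 0.55253139 -0.29161677]
 [ 0.40410524 -0.26575766]] [ 0.48485494 -0.23451878]
red (371.51405622489955, 247.91967871485943) [ 0.45488257 -0.23120126  0.075     ]
gold (371.1384615384615, 225.88512820512818) [ 0.51460553 -0.24009637  0.042     ]
```

View pics/crop.png

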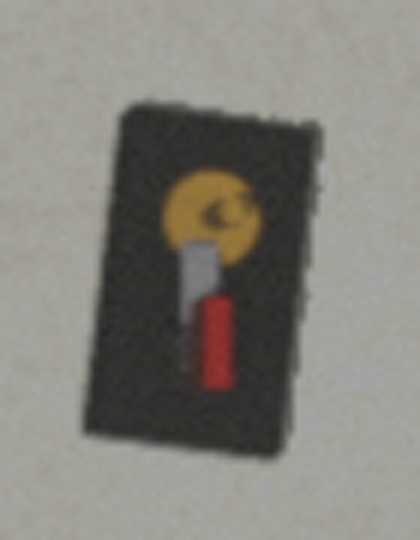

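Emit:
move_arm(steps=[{"grip": 94,"delta_pos": [27,-41,15],"angular": [0,0,-8]},{"grip": 94,"delta_pos": [54,-82,30],"angular": [0,0,-16]},{"grip": 94,"delta_pos": [82,-122,45],"angular": [0,0,-24]},{"grip": 94,"delta_pos": [109,-163,45],"angular": [0,0,-32]},{"grip": 94,"delta_pos": [136,-204,45],"angular": [0,0,-40]},{"grip": 94,"delta_pos": [164,-245,45],"angular": [0,0,-48]},{"grip": 94,"delta_pos": [191,-286,45],"angular": [0,0,-56]},{"grip": 94,"delta_pos": [218,-326,45],"angular": [0,0,-64]},{"grip": 94,"delta_pos": [246,-367,45],"angular": [0,0,-72]},{"grip": 94,"delta_pos": [273,-408,45],"angular": [0,0,-80]}])

```text
t: 1.1
ee_pos: [0.5007, 0.1994, 0.2504]
tcp_rot: [[0.187, 0.982, -0.0], [0.982, -0.187, 0.0], [0.0, -0.0, -1.0]]
ft_force: [1.5, 0.3, -0.4]
width: 0.0939
finger_force: 0.0
```

Emit:
move_arm(steps=[{"grip": 94,"delta_pos": [-4,-43,0],"angular": [0,0,-8]},{"grip": 94,"delta_pos": [-8,-86,0],"angular": [0,0,-16]},{"grip": 94,"delta_pos": [-12,-130,0],"angular": [0,0,-24]},{"grip": 94,"delta_pos": [-16,-173,0],"angular": [0,0,-32]},{"grip": 94,"delta_pos": [-20,-216,0],"angular": [0,0,-40]},{"grip": 94,"delta_pos": [-24,-259,0],"angular": [0,0,-48]},{"grip": 94,"delta_pos": [-28,-302,0],"angular": [0,0,-56]},{"grip": 94,"delta_pos": [-32,-346,0],"angular": [0,0,-64]},{"grip": 94,"delta_pos": [-36,-389,0],"angular": [0,0,-72]},{"grip": 94,"delta_pos": [-40,-432,0],"angular": [0,0,-80]},{"grip": 94,"delta_pos": [-40,-432,0],"angular": [0,0,-81]},{"grip": 94,"delta_pos": [-40,-432,0],"angular": [0,0,-81]}])

```text
t: 2.3
ee_pos: [0.4594, -0.2315, 0.2501]
tcp_rot: [[1.0, -0.027, -0.001], [-0.027, -1.0, 0.0], [-0.001, -0.0, -1.0]]
ft_force: [-1.0, 0.4, -0.7]
width: 0.0944
finger_force: 0.0
```

Run:
```python
from h import *
s=r.read_state();c=optics.read_camera('wrist');c['T']=wristT(s,c);np.save('pics/w1',c,allow_pickle=True);cv2.imwrite('pics/w1.png',c['img'][...,::-1])
print(s['t'],s['ee_pos'],s['tcp_rot'].round(3),s['joint_pos'],s['ft_force'],c['T'].round(3))
```

```text
2.3 [ 0.45939594 -0.23151615  0.25008193] [[ 1.    -0.027 -0.001]
 [-0.027 -1.     0.   ]
 [-0.001 -0.    -1.   ]] [-0.16411593  0.50501923  0.8722974   1.8473691  -0.45446788  1.00320158
 -0.69869101] [-1.02620876  0.35060357 -0.70536946] [[-0.028  0.957  0.289  0.544]
 [-1.    -0.026 -0.008 -0.234]
 [-0.    -0.289  0.957  0.43 ]
 [ 0.     0.     0.     1.   ]]
```

View pics/w1.png

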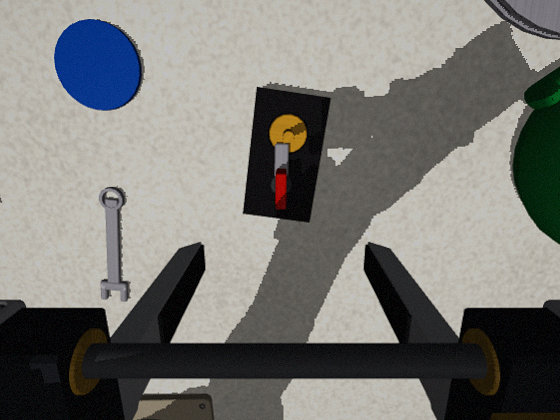

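The wrist view shows the gold disc at (288,133), the red bar at (281,188), the steel arm pointing up to (282,145) and the pad at (98,64).

Run:
```python
from h import *
c=np.load('pics/w1.npy',allow_pickle=True).item();im=c['img'];T=c['T']
hsv=cv2.cvtColor(im,cv2.COLOR_RGB2HSV)
def big(m,x0,x1,y0,y1):
    mm=np.zeros(m.shape,np.uint8);mm[y0:y1,x0:x1]=m[y0:y1,x0:x1]
    return max(cv2.findContours(mm,0,2)[0],key=cv2.contourArea)
ct=big(cv2.inRange(hsv,(0,160,60),(6,255,255))|cv2.inRange(hsv,(172,160,60),(180,255,255)),230,340,80,230)
p=ct[:,0,:].astype(float);print('red px',p.min(0),p.max(0),cv2.minAreaRect(ct))
red=cv2.inRange(hsv,(0,160,60),(6,255,255))
# bright top face
top=big(((im[...,0]>170)&(im[...,1]<80)).astype(np.uint8)*255,230,340,80,230)
q=cv2.minAreaRect(top);print('top',q)
B=np.array([at(c,u,.084,T)[:2] for u in cv2.boxPoints(q)]);print(B,B.mean(0))
ct=big(cv2.inRange(hsv,(12,100,60),(30,255,255)),230,340,80,230);e=cv2.minEnclosingCircle(ct);print('gold',e,at(c,e[0],.036,T))
ct=big(((hsv[...,2]<60)|(hsv[...,1]>120)).astype(np.uint8)*255,200,336,70,222);
q=cv2.minAreaRect(ct);P=np.array([at(c,u,.036,T)[:2] for u in cv2.boxPoints(q)]);print('case',P,P.mean(0))
ct=big(cv2.inRange(hsv,(100,150,60),(130,255,255)),0,180,0,130);e=cv2.fitEllipse(ct);print('pad',e,at(c,e[0],.008,T))
cv2.imwrite('pics/w1c.png',cv2.resize(im[80:225,235:340,::-1],None,fx=4,fy=4,interpolation=2))
```

```text
red px [275. 173.] [286. 208.] ((280.5, 190.5), (35.0, 11.0), 90.0)
top ((277.0, 200.0), (0.0, 0.0), 0.0)
[[ 0.44837598 -0.22325032]
 [ 0.44837598 -0.22325032]
 [ 0.44837598 -0.22325032]
 [ 0.44837598 -0.22325032]] [ 0.44837598 -0.22325032]
gold ((287.6572570800781, 132.86289978027344), 19.21428108215332) [ 0.51544501 -0.23687715  0.036     ]
case [[ 0.42085379 -0.17316505]
 [ 0.56700124 -0.20388692]
 [ 0.5531746  -0.28573989]
 [ 0.40398191 -0.26414259]] [ 0.48625289 -0.23173361]
pad ((96.70419311523438, 64.27265167236328), (79.23204803466797, 94.6109848022461), 145.50680541992188) [ 0.59850256 -0.01477518  0.008     ]
```

View pics/w1c.png

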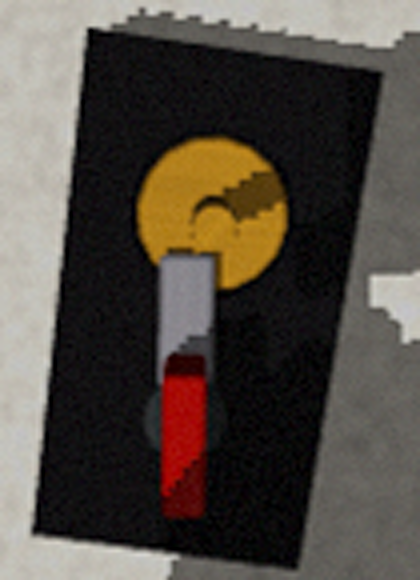

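Emit:
move_arm(steps=[{"grip": 94,"delta_pos": [-1.5,4,-40],"angular": [0,0,0]},{"grip": 94,"delta_pos": [-1.5,4,-80],"angular": [0,0,0]},{"grip": 60,"delta_pos": [-1.5,4,-120],"angular": [0,0,0]},{"grip": 60,"delta_pos": [-1.5,4,-155],"angular": [0,0,0]},{"grip": 60,"delta_pos": [-1.5,4,-180],"angular": [0,0,0]},{"grip": 60,"delta_pos": [-1.5,4,-195],"angular": [0,0,0]},{"grip": 60,"delta_pos": [-1.5,4,-195],"angular": [0,0,0]},{"grip": 20,"delta_pos": [-1.5,4,-195],"angular": [0,0,0]},{"grip": 20,"delta_pos": [-1.5,4,-195],"angular": [0,0,0]},{"grip": 20,"delta_pos": [-1.5,4,-195],"angular": [0,0,0]}], squeeze=10)

```text
t: 3.35
ee_pos: [0.4593, -0.2268, 0.0565]
tcp_rot: [[1.0, -0.024, 0.002], [-0.024, -1.0, -0.001], [0.002, 0.001, -1.0]]
ft_force: [0.1, 0.4, 0.1]
width: 0.0395
finger_force: 0.0
```

Emit:
move_arm(steps=[{"grip": 5,"delta_pos": [0,0,0]},{"grip": 5,"delta_pos": [0,0,0]},{"grip": 5,"delta_pos": [0,0,0]},{"grip": 5,"delta_pos": [0,0,0]}], squeeze=10)

```text
schema error: expected keys grip, delta_pos, angular
```

Emit:
move_arm(steps=[{"grip": 5,"delta_pos": [0,0,0],"angular": [0,0,0]},{"grip": 5,"delta_pos": [0,0,0],"angular": [0,0,0]},{"grip": 5,"delta_pos": [0,0,0],"angular": [0,0,0]},{"grip": 5,"delta_pos": [0,0,0],"angular": [0,0,0]},{"grip": 5,"delta_pos": [0,0,0],"angular": [0,0,0]},{"grip": 5,"delta_pos": [0,0,0],"angular": [0,0,0]}], squeeze=15)

```text
t: 3.95
ee_pos: [0.4586, -0.2276, 0.0557]
tcp_rot: [[1.0, -0.026, 0.001], [-0.026, -1.0, -0.001], [0.001, 0.001, -1.0]]
ft_force: [-0.1, -1.5, 1.9]
width: 0.012
finger_force: 15.0
```

```bash
python3 -c "
from h import *
s=r.read_state();print(s['torque'],s['ft_force'],s['width'],s['joint_pos'],s['ee_pos'])"
```

```text
[-0.37681356  0.21976064 -0.18044913] [-0.08044331 -1.50798075  1.9335585 ] 0.011950692865586282 [ 0.02748067  0.75136241  0.58876128  2.03839241 -0.76323025  0.57946359
 -0.44064712] [ 0.45862692 -0.22760694  0.05565908]
```

Emit:
move_arm(steps=[{"grip": 5,"delta_pos": [0,0,0],"angular": [0,0,3]},{"grip": 5,"delta_pos": [0,0,0],"angular": [0,0,6]},{"grip": 5,"delta_pos": [0,0,0],"angular": [0,0,8]},{"grip": 5,"delta_pos": [0,0,0],"angular": [0,0,8]}], squeeze=30)

```text
t: 4.35
ee_pos: [0.4586, -0.2274, 0.0556]
tcp_rot: [[0.993, 0.114, 0.001], [0.114, -0.993, -0.001], [0.0, 0.001, -1.0]]
ft_force: [-0.5, -1.3, 2.3]
width: 0.0119
finger_force: 30.0
```

```bash
python3 -c "
from h import *
s=r.read_state();print(s['torque'],s['ft_force'],s['width'],s['tcp_rot'])"
```

```text
[-0.42522736  0.18258647 -0.05218435] [-0.45753815 -1.29966598  2.268391  ] 0.01185359929661192 [[ 9.93468429e-01  1.14106110e-01  5.25488178e-04]
 [ 1.14106416e-01 -9.93468354e-01 -5.96523436e-04]
 [ 4.53988907e-04  6.52588773e-04 -9.99999684e-01]]
```

Emit:
move_arm(steps=[{"grip": 5,"delta_pos": [0,0,0],"angular": [0,0,4]},{"grip": 5,"delta_pos": [0,0,0],"angular": [0,0,8]},{"grip": 5,"delta_pos": [0,0,0],"angular": [0,0,12]},{"grip": 5,"delta_pos": [0,0,0],"angular": [0,0,12]}])

```text
t: 4.75
ee_pos: [0.4586, -0.2271, 0.0556]
tcp_rot: [[0.948, 0.318, 0.0], [0.318, -0.948, -0.0], [0.0, 0.0, -1.0]]
ft_force: [-0.0, -1.3, 2.8]
width: 0.0116
finger_force: 30.0
```

```bash
python3 -c "
from h import *
s=r.read_state();print(s['torque'],s['ft_force'],s['width'],s['joint_pos'],s['tcp_rot'])"
```

```text
[-0.43713357  0.18974005  0.07744022] [-0.03699419 -1.31319476  2.77608675] 0.011572680526950324 [ 0.08409018  0.72610192  0.49390034  2.03703915 -0.66106169  0.53847451
 -0.19170078] [[ 9.48085586e-01  3.18015055e-01  3.83815916e-04]
 [ 3.18015107e-01 -9.48085642e-01 -8.30401333e-05]
 [ 3.37482347e-04  2.00788413e-04 -9.99999923e-01]]
```

Emit:
move_arm(steps=[{"grip": 5,"delta_pos": [0,0,0],"angular": [0,0,6]},{"grip": 5,"delta_pos": [0,0,0],"angular": [0,0,12]},{"grip": 5,"delta_pos": [0,0,0],"angular": [0,0,18]},{"grip": 5,"delta_pos": [0,0,0],"angular": [0,0,24]},{"grip": 5,"delta_pos": [0,0,0],"angular": [0,0,30]},{"grip": 5,"delta_pos": [0,0,0],"angular": [0,0,35]},{"grip": 5,"delta_pos": [0,0,0],"angular": [0,0,39]},{"grip": 5,"delta_pos": [0,0,0],"angular": [0,0,39]},{"grip": 5,"delta_pos": [0,0,0],"angular": [0,0,39]}])

```text
t: 5.65
ee_pos: [0.458, -0.2264, 0.0556]
tcp_rot: [[0.539, 0.843, -0.001], [0.843, -0.539, 0.001], [0.0, -0.001, -1.0]]
ft_force: [-2.3, 0.3, 6.4]
width: 0.0116
finger_force: 30.0
```

```bash
python3 -c "
from h import *
s=r.read_state();print(s['torque'],s['ft_force'],s['width'],s['joint_pos'],s['ee_pos'])
c=optics.read_camera('wrist');cv2.imwrite('pics/w2.png',c['img'][...,::-1])"
```

```text
[-0.09495588  0.4463921   0.09804674] [-2.27799463  0.26370638  6.41865983] 0.011605208607629284 [ 0.19736003  0.69094541  0.31330727  2.03441476 -0.43912053  0.48164444
  0.26804321] [ 0.45800173 -0.22642534  0.05561394]
```

View pics/w2.png

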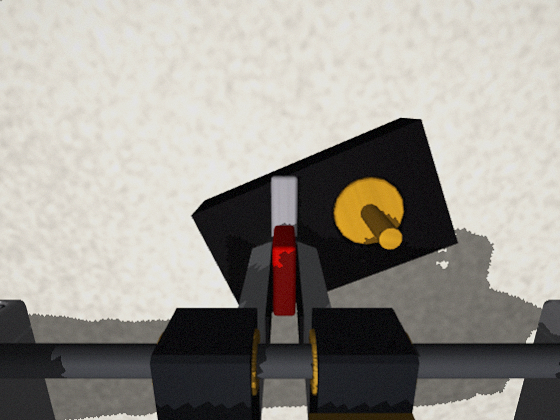

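The clamp has swung clear: the arm tip is at (284,180), away from the gold disc at (369,210), and the stem top is at (391,239).

Emit:
move_arm(steps=[{"grip": 32,"delta_pos": [0,0,0],"angular": [0,0,0]},{"grip": 32,"delta_pos": [0,0,0],"angular": [0,0,0]},{"grip": 32,"delta_pos": [0,0,0],"angular": [0,0,0]},{"grip": 32,"delta_pos": [0,0,30],"angular": [0,0,0]},{"grip": 32,"delta_pos": [0,0,75],"angular": [0,0,0]},{"grip": 32,"delta_pos": [0,0,115],"angular": [0,0,-8]},{"grip": 50,"delta_pos": [0,0,130],"angular": [0,0,-16]},{"grip": 50,"delta_pos": [0,0,130],"angular": [0,0,-24]},{"grip": 50,"delta_pos": [0,0,130],"angular": [0,0,-32]},{"grip": 50,"delta_pos": [0,0,130],"angular": [0,0,-40]},{"grip": 50,"delta_pos": [0,0,130],"angular": [0,0,-48]},{"grip": 50,"delta_pos": [0,0,130],"angular": [0,0,-56]}])

```text
t: 6.9
ee_pos: [0.4585, -0.2265, 0.1853]
tcp_rot: [[1.0, 0.021, -0.0], [0.021, -1.0, 0.0], [-0.0, -0.0, -1.0]]
ft_force: [-0.3, -0.1, -0.4]
width: 0.0502
finger_force: 0.0
```

Emit:
move_arm(steps=[{"grip": 50,"delta_pos": [20,-4,0],"angular": [0,0,-6]},{"grip": 50,"delta_pos": [40,-8,0],"angular": [0,0,-11]},{"grip": 50,"delta_pos": [57,-10,0],"angular": [0,0,-11]},{"grip": 50,"delta_pos": [57,-10,0],"angular": [0,0,-11]},{"grip": 50,"delta_pos": [57,-10,0],"angular": [0,0,-11]}])

```text
t: 7.4
ee_pos: [0.5146, -0.2366, 0.185]
tcp_rot: [[0.986, -0.164, -0.001], [-0.164, -0.986, 0.0], [-0.001, -0.0, -1.0]]
ft_force: [-0.6, 0.9, -0.5]
width: 0.0498
finger_force: 0.0
```

Run:
```python
from h import *
s=r.read_state();c=optics.read_camera('wrist');T=wristT(s,c);im=c['img'];cv2.imwrite('pics/w3.png',im[...,::-1])
np.save('pics/w3',{**c,'T':T},allow_pickle=True)
print(s['t'],s['ee_pos'],s['tcp_rot'].round(3),s['width'])
k,d=K(c)
for p in [(.5152,-.2363,.08),(.5152,-.2363,.036)]:
    q=np.linalg.inv(T)@np.r_[p,1];q=q[:3]*[1,-1,-1];print(cv2.projectPoints(q[None],np.zeros(3),np.zeros(3),k,d)[0].ravel())
```

```text
7.4 [ 0.5146258  -0.23661316  0.1850207 ] [[ 0.986 -0.164 -0.001]
 [-0.164 -0.986  0.   ]
 [-0.001 -0.    -1.   ]] 0.04984691115264301
[284.04202622 205.54454344]
[284.05877392 193.26972135]
```

View pics/w3.png

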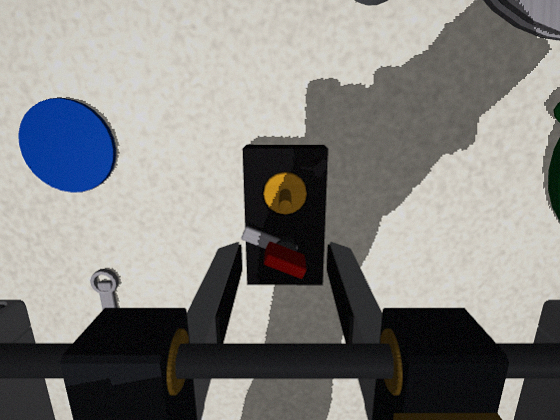

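The disc centre at (285,193) matches the prediction of (284,193), so I'll descend and grip the stem.

Emit:
move_arm(steps=[{"grip": 50,"delta_pos": [0.5,0,-45],"angular": [0,0,0]},{"grip": 50,"delta_pos": [0.5,0,-85],"angular": [0,0,0]},{"grip": 50,"delta_pos": [0.5,0,-115],"angular": [0,0,0]},{"grip": 50,"delta_pos": [0.5,0,-137],"angular": [0,0,0]},{"grip": 50,"delta_pos": [0.5,0,-137],"angular": [0,0,0]},{"grip": 50,"delta_pos": [0.5,0,-137],"angular": [0,0,0]},{"grip": 5,"delta_pos": [0.5,0,-137],"angular": [0,0,0]},{"grip": 5,"delta_pos": [0.5,0,-137],"angular": [0,0,0]},{"grip": 5,"delta_pos": [0.5,0,-137],"angular": [0,0,0]},{"grip": 5,"delta_pos": [0.5,0,-137],"angular": [0,0,0]},{"grip": 5,"delta_pos": [0.5,0,-137],"angular": [0,0,0]},{"grip": 5,"delta_pos": [0.5,0,-137],"angular": [0,0,0]}], squeeze=30)

```text
t: 8.65
ee_pos: [0.5161, -0.2371, 0.0486]
tcp_rot: [[0.986, -0.164, 0.0], [-0.164, -0.986, -0.0], [0.0, 0.0, -1.0]]
ft_force: [-0.0, 0.4, 1.7]
width: 0.0111
finger_force: 30.0
```

Emit:
move_arm(steps=[{"grip": 5,"delta_pos": [0,0,5],"angular": [0,0,0]},{"grip": 5,"delta_pos": [0,0,12],"angular": [0,0,0]},{"grip": 5,"delta_pos": [0,0,20],"angular": [0,0,0]},{"grip": 5,"delta_pos": [0,0,28],"angular": [0,0,0]},{"grip": 5,"delta_pos": [0,0,36],"angular": [0,0,0]},{"grip": 5,"delta_pos": [0,0,44],"angular": [0,0,0]},{"grip": 5,"delta_pos": [0,0,52],"angular": [0,0,0]},{"grip": 5,"delta_pos": [0,0,60],"angular": [0,0,0]},{"grip": 5,"delta_pos": [0,0,70],"angular": [0,0,0]},{"grip": 5,"delta_pos": [0,0,80],"angular": [0,0,0]},{"grip": 5,"delta_pos": [0,0,80],"angular": [0,0,0]},{"grip": 5,"delta_pos": [0,0,80],"angular": [0,0,0]}])

```text
t: 9.85
ee_pos: [0.5161, -0.2368, 0.1287]
tcp_rot: [[0.986, -0.164, 0.0], [-0.164, -0.986, 0.0], [0.0, -0.0, -1.0]]
ft_force: [0.9, -0.6, -3.3]
width: 0.0113
finger_force: 30.0
```

Run:
```python
from h import *
s=r.read_state();c=optics.read_camera('wrist');T=wristT(s,c);im=c['img'];cv2.imwrite('pics/w4.png',im[...,::-1])
print(s['t'],s['ee_pos'],s['width'],s['joint_pos'],s['ft_force'])
d=np.load('pics/w3.npy',allow_pickle=True).item()
for n,cc,TT in(('w3',d,d['T']),('w4',c,T)):
    hsv=cv2.cvtColor(cc['img'],cv2.COLOR_RGB2HSV);m=cv2.inRange(hsv,(100,150,60),(130,255,255));m[:,200:]=0
    ct=max(cv2.findContours(m,0,2)[0],key=cv2.contourArea);e=cv2.fitEllipse(ct);print(n,e,at(cc,e[0],.008,TT))
```

```text
9.85 [ 0.51611439 -0.2368079   0.12869494] 0.011324402096559773 [-0.06620398  0.72451461  0.73422092  1.8412684  -0.64558133  0.83068619
 -0.73754059] [ 0.85881083 -0.61033128 -3.30150103]
w3 ((65.75362396240234, 144.7288818359375), (84.15935516357422, 101.69806671142578), 132.81214904785156) [ 0.59872897 -0.01510674  0.008     ]
w4 ((26.740827560424805, 153.05455017089844), (96.94664764404297, 121.80113983154297), 132.1796112060547) [ 0.59913266 -0.01503796  0.008     ]
```

View pics/w4.png

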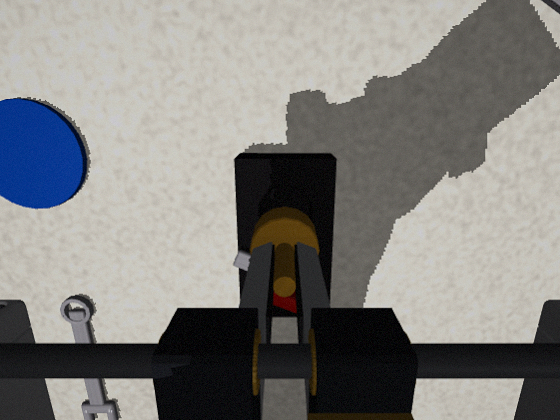

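The gold valve is lifted and upright, with its disc at (285,232), and the clamp is behind it. The pad is at about (0.598, -0.015).

Emit:
move_arm(steps=[{"grip": 5,"delta_pos": [4,10,0],"angular": [0,0,0]},{"grip": 5,"delta_pos": [12,33,0],"angular": [0,0,0]},{"grip": 5,"delta_pos": [24,65,0],"angular": [0,0,0]},{"grip": 5,"delta_pos": [37,100,0],"angular": [0,0,0]},{"grip": 5,"delta_pos": [50,136,0],"angular": [0,0,0]},{"grip": 5,"delta_pos": [62,170,0],"angular": [0,0,0]},{"grip": 5,"delta_pos": [72,198,0],"angular": [0,0,0]},{"grip": 5,"delta_pos": [78,214,0],"angular": [0,0,0]},{"grip": 5,"delta_pos": [81,221,0],"angular": [0,0,0]},{"grip": 5,"delta_pos": [81,221,-15],"angular": [0,0,0]},{"grip": 5,"delta_pos": [81,221,-35],"angular": [0,0,0]},{"grip": 5,"delta_pos": [81,221,-50],"angular": [0,0,0]}])

```text
t: 11.1
ee_pos: [0.5956, -0.0181, 0.0768]
tcp_rot: [[0.986, -0.167, -0.002], [-0.167, -0.986, -0.001], [-0.002, 0.001, -1.0]]
ft_force: [-0.5, -0.1, -2.0]
width: 0.0112
finger_force: 30.0
```

Emit:
move_arm(steps=[{"grip": 5,"delta_pos": [0,0,-10],"angular": [0,0,0]},{"grip": 5,"delta_pos": [0,0,-18],"angular": [0,0,0]},{"grip": 5,"delta_pos": [0,0,-24],"angular": [0,0,0]},{"grip": 5,"delta_pos": [0,0,-28],"angular": [0,0,0]},{"grip": 5,"delta_pos": [0,0,-30],"angular": [0,0,0]},{"grip": 5,"delta_pos": [0,0,-30],"angular": [0,0,0]},{"grip": 5,"delta_pos": [0,0,-30],"angular": [0,0,0]}])

```text
t: 11.8
ee_pos: [0.5973, -0.0159, 0.0489]
tcp_rot: [[0.986, -0.164, 0.001], [-0.164, -0.986, -0.0], [0.001, -0.0, -1.0]]
ft_force: [0.2, -0.5, -2.8]
width: 0.0114
finger_force: 30.0
```

Run:
```python
from h import *
s=r.read_state();print(s['t'],s['ee_pos'],s['width'],s['ft_force'])
c=optics.read_camera('wrist');cv2.imwrite('pics/w5.png',c['img'][...,::-1])
```

```text
11.8 [ 0.5973379  -0.01589903  0.04886007] 0.0114200845566595 [ 0.24092315 -0.50718879 -2.80816316]
```

View pics/w5.png

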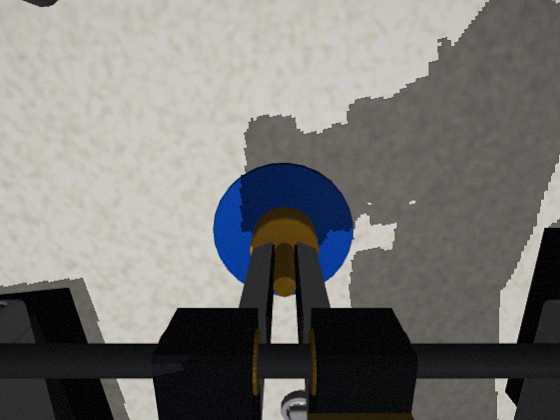

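The valve is centred over the pad: disc at about (285,238), pad centre at about (283,230). It is still hanging about 2 mm up, so I'll lower it until it touches.

Emit:
move_arm(steps=[{"grip": 5,"delta_pos": [0,0,-1],"angular": [0,0,0]},{"grip": 5,"delta_pos": [0,0,-2],"angular": [0,0,0]},{"grip": 5,"delta_pos": [0,0,-2.5],"angular": [0,0,0]},{"grip": 5,"delta_pos": [0,0,-2.5],"angular": [0,0,0]},{"grip": 5,"delta_pos": [0,0,-2.5],"angular": [0,0,0]}])

```text
t: 12.35
ee_pos: [0.5972, -0.0159, 0.0466]
tcp_rot: [[0.986, -0.164, 0.001], [-0.164, -0.986, 0.0], [0.001, -0.0, -1.0]]
ft_force: [-1.6, 0.3, 6.0]
width: 0.0114
finger_force: 30.0
```

Contact: the vertical force rose from -2.8 to +6 N. Releasing now.

Emit:
move_arm(steps=[{"grip": 14,"delta_pos": [0,0,0],"angular": [0,0,0]},{"grip": 20,"delta_pos": [0,0,0],"angular": [0,0,0]},{"grip": 40,"delta_pos": [0,0,0],"angular": [0,0,0]},{"grip": 40,"delta_pos": [0,0,0],"angular": [0,0,0]},{"grip": 40,"delta_pos": [0,0,20],"angular": [0,0,0]},{"grip": 40,"delta_pos": [0,0,50],"angular": [0,0,0]},{"grip": 40,"delta_pos": [0,0,90],"angular": [0,0,0]},{"grip": 40,"delta_pos": [0,0,130],"angular": [0,0,0]},{"grip": 40,"delta_pos": [0,0,150],"angular": [0,0,0]},{"grip": 40,"delta_pos": [0,0,150],"angular": [0,0,0]},{"grip": 40,"delta_pos": [0,0,150],"angular": [0,0,0]}])

```text
t: 13.45
ee_pos: [0.5968, -0.0155, 0.1956]
tcp_rot: [[0.986, -0.164, -0.0], [-0.164, -0.986, 0.001], [-0.0, -0.0, -1.0]]
ft_force: [-0.7, -0.3, -0.8]
width: 0.0401
finger_force: 0.0
```

Run:
```python
from h import *
s=r.read_state();print(s['t'],s['ee_pos'],s['width'],s['ft_force'])
c=optics.read_camera('scene');cv2.imwrite('pics/s6.png',c['img'][...,::-1])
```

```text
13.45 [ 0.59675938 -0.01553518  0.19555471] 0.04011409512604235 [-0.71045835 -0.26986711 -0.80726223]
```

View pics/s6.png

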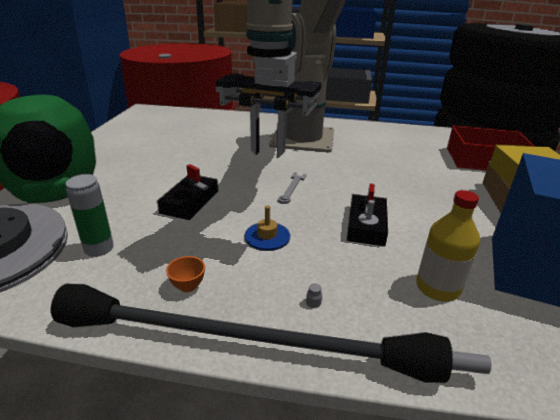

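The gold valve stands upright on the pad at (267,228), and everything else is where it was.

```bash
python3 -c "
from h import *
print(r.sign_off())"
```

```text
the job is handed in; nothing more can be done
None
```

I opened the clamp over the gold valve (it turned anticlockwise), lifted the valve out, set it upright near the centre of the blue pad and let go; the final picture showed everything else in place, and the job is handed in (no verdict was returned).

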